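# Lock, check and turn over the vial cassette

### The job

The vial cassette lies unlocked in the cradle of the hand-turned mixer. Push the orange slide lock by its small ridge until it snaps home over the cassette's edge, then give the cassette's own handle a firm upward tug (about a kilogram of pull, held for half a second) to make sure the lock holds. Then take the black-sleeved turning handle and swing the cradle over as far as it goes, so that the cassette hangs upside down, locked, and leave it there without disturbing the loose things beside the mixer.

Things in the scene. Friction and masses are not known exactly. Their poses are not given: they have to be found in the camera images.
- mixer: hand-turned mixer, fixed on the bench: grey base 262 (x) x 150 (y) x 12 mm, a white bearing post 12 mm thick near each x end (top 124 mm above the bench, outer face 123 mm from the middle). Origin: centre of its underside. Turning axis along its x, 100 mm above the bench. Its -x end, the lock end, is towards the robot. Offsets below are in this frame, cradle upright
- cradle (a joint): turning angle of the aluminium cradle, rad: 0 upright (start, on a stop), 3.14 upside down (on the other stop). Growing values lift the turning handle from the -y side over the top (1.57) and down to the +y side, again at the axis' height. Light friction; the handle's weight holds the cradle on either stop and makes it fall to the nearer one if let go
- cradle_axis (a point): point of the cradle on the turning axis, in the middle of the mixer; its axes turn with the cradle (parallel to the mixer's at the start). The cradle is 210 mm long and 85 mm wide; its ends (60 mm wide) reach 36.5 mm above the axis and the cassette lies between them
- turn_handle (a point): middle of the turning handle: black rubber sleeve, 15 mm diameter, 78 mm long, along x, that spins freely on its rod, so the tool may keep pointing down as it carries it round. At the start 120 mm to the -y side of the axis, at its height; it swings on a 120 mm radius. Two 10 mm steel arms, 94 mm apart, join its ends to the cradle, whose side is 77 mm from its centre
- lock (a joint): travel of the orange slide lock in the top of the cradle's lock-end block, m: 0 unlocked (start), 0.014 locked; growing values move it along the cradle's +x, towards the cassette. An over-centre spring pushes it to the nearer end: starting it takes about 5 N, past the middle (0.007) it snaps home by itself
- ridge (a point): middle of the top of the lock's orange ridge: 6 mm thick (x), 24 mm wide (y), standing 6 mm above the flat top of slide and aluminium block, which are flush with each other (136.5 mm above the bench). Unlocked it is 85 mm to the -x side of the mixer's middle; the block extends 20 mm behind it, and the post behind that is 12 mm lower than the block
- lock_tongue: front part of the orange slide, 14.5 x 31 x 5 mm, moving with it; when locked it covers the edge of the cassette's top plate by 11 mm with 1.5 mm of play above it. A fixed steel lip covers the far edge in the same way. Origin: middle of the rear end of its underside
- cassette: loose blue vial cassette, 64 mm high without its handle: bottom plate 118 (x) x 70 (y) mm, top plate 130 x 70 mm, three capped white vials between them, about 0.32 kg, lying in the cradle with 1.5 mm of play at the sides and 3 mm at the ends. Unlocked, its lock end can tilt up and out. Origin: centre of its underside (34 mm below the axis); z points to its handle
- tug_handle (a point): middle of the cassette's own handle: a grey steel bail of 10 mm round bar parallel to the cassette's x, 60 mm between its legs' centres; the bar's centre is 26 mm above the top plate and 56 mm above the turning axis
- blower: loose dark blue rubber blower bulb, 52 mm wide, 88 mm high, standing beside the mixer; leave alone; origin at its underside
- tape_roll: loose roll of tan tape lying flat, 98 mm across, 19 mm high; leave alone; origin at its underside
- cup: loose white plastic cup, 64 mm wide, 76 mm high; leave alone; origin at its underside
- spare_vial: loose vial with a green cap, 34 mm wide, 36 mm high, standing; leave alone; origin at its underside
Mind the look-alikes: they are no part of the job. There is more than one size of the cassette; the job needs the larger.

How it is judged:
By the outcome, as a careful person would: the job done as asked, in the order asked, and still so for the second after the job is handed in, with the robot touching nothing.
It also fails if it takes over 66 s, if anything falls off the work surface, if the arm or the gripper's body presses on something with over 40 N, if the wrist force passes 120 N, or if a joint passes its speed limit or range.

### The arm

A 6-joint arm with a two-finger parallel gripper is mounted at the origin on the work surface; the furniture and walls round the work are solid. World frame = base frame: x ahead of the robot, y to its left, z up, the work surface at z = 0. Lengths are in m, angles in rad, forces in N, time in s.
With the tool pointing down it reaches from about 0.35 to 0.775 m from the base axis. Payload 7.3 kg.
Tool frame: the origin (TCP) lies at the very end of the fingers, on their centre line; the grasp point (between the pads) lies 19 mm behind it; z points along the fingers, y is the line along which they close (so a half turn about z gives the same grasp; the last joint's range is limited). The gripper opens to 92 mm and grips with 3 to 60 N. Pads are 19 mm wide; open, the fingers measure 130 mm over their backs; the gripper's body (75 mm by 190 mm) begins 47 mm behind the grasp point.
Start: joints at [-1.444, 0.342, 1.524, -0, 1.275, -0.146], TCP at [0.141, -0.506, 0.227] pointing down, gripper open.
Joint ranges: [-2.53, 2.53], [-0.77, 2.02], [0.04, 2.7], [-1, 4.14], [0.28, 2.66], [-3.11, 3.11]. Speed limits (rad/s): [2.57, 2.57, 3.14, 3.14, 3.14, 3.14].

### API

Orientations are given as a rotation vector (axis times angle).
In Python, from cell import * gives the robot as it stands.
- The arm moves only by the tool shift_gripper, called after "Call:" in YAML: its name, and indented under it one key for each argument. Schema: {"type":"object","properties":{"plan":{"type":"array","items":{"type":"array","items":{"type":"number"},"minItems":7,"maxItems":7},"minItems":1,"maxItems":5},"only":{"type":"string"},"quiet":{"type":"boolean"},"lines":{"type":"string"}},"required":["plan"],"additionalProperties":false}. plan is a list of rows, 1 to 5 of them, each of 7 numbers: dx, dy, dz in parts of the range, where 1.0 means 0.5 m, then a rotation vector rx, ry, rz in a scale on which 1.0 is pi rad, then the finger opening in m; each row is the pose to reach, as a shift and turn from the pose commanded when the call began, along the tool's axes at that moment; what a row does not reach only later rows make up. A row lasts 1/12 s, in which the tool goes at most 0.0417 m and 0.125 rad, less where a joint would pass 70% of its speed; a pose out of reach is approached as far as the arm can. The fingers move at their own pace and stop on an object; the grip force is fixed at half the most. Time passes only in rows, so rows that do not move let the fingers close. The tool returns the time, the measured TCP pose, the force, the opening and the grip force at its end. only (a regular expression) keeps the lines of the reply that match it, lines (a string "A,B") keeps lines A to B, and quiet returns only ok. Shift and turn numbers lie between -1 and 1, and a call with a number outside is refused. Input that does not fit is refused with a message, and nothing moves.
- sense(): the state, without advancing time (a new reading comes with each control period).
- capture(name): name is "scene" or "top" or "wrist"; returns a dict with "frame" (400x640x3 uint8, red, green, blue), "fx", "fy", "cx", "cy" (pixels), "dist_coeffs" ([k1, k2, p1, p2, k3] as OpenCV has them; the pictures are not rectified), "rvec" (rotation vector, rad) and "tvec" (3), from world to camera coordinates, as OpenCV has them; the wrist camera has in their place "mount" (4x4, takes a point from camera to tool coordinates, whose origin is the TCP and whose axes are the flange's). Camera axes: x right, y down, z forward; pixel columns grow to the right and rows downward; lengths in m; the calibration is good to about 2 mm. A picture is of the moment at which its call begins: read the wrist's pose just before it. There is no depth.
- hand_in(): hands the job in; it is judged then, once.
The state is a dict: "t": time; "joint_pos": joint angles; "joint_vel": joint speeds; "joint_torque": joint torques, N m; "position": TCP position; "tcp_rot": TCP orientation; "ft_force": force on the tool from outside, world axes, zero at the start; "wrist_torque": the same for the moment, N m; "finger_gap": finger opening in m; "finger_force": force on a finger pad.
Only numpy, scipy, OpenCV 4.12 (cv2) and the standard library are available. Lean on these libraries where they do the work, as an engineer would, in place of code of your own. Each camera call takes 0.05 s, during which the arm holds its last target. There are 200 camera calls.

## Working session

There is one attempt and no reset: what is moved stays moved. The work goes in short steps, Python scripts to look and compute and a tool call to move; the robot and the scene stay as the last step left them, time stands still between calls to the robot, and variables do not carry over. Pictures are saved under pics/ and viewed, at most 10 in all, crops included, and the job is handed in when it is done.

```bash
ls; mkdir -p pics; python3 - <<'E'
from cell import *
import cv2,numpy as np
s=sense();print(s)
for n in("scene","top"):
    c=capture(n);cv2.imwrite(f"pics/{n}0.png",c["frame"][:,:,::-1])
    print(n,[c[k] for k in("fx","fy","cx","cy","dist_coeffs","rvec","tvec")])
E
```

```text
pics
{'t': 0.0, 'joint_pos': array([-1.44398611e+00,  3.42723154e-01,  1.52502245e+00,  6.40612065e-06,
        1.27539744e+00, -1.45998001e-01]), 'joint_vel': array([ 0.00145119, -0.00011822,  0.00032654, -0.00052853, -0.00096542,
       -0.00071265]), 'joint_torque': array([ 6.70641803e-04, -4.31235909e+01, -2.44215131e+01,  7.18018273e-02,
        5.59145375e-02, -1.13878298e-04]), 'position': array([ 0.14142635, -0.50516714,  0.22604285]), 'tcp_rot': array([-3.11087612e+00, -4.26984795e-01, -3.29719407e-05]), 'ft_force': array([-0.27437924,  0.04509478, -1.14905118]), 'wrist_torque': array([-0.03462027,  0.01066042, -0.00336458]), 'finger_force': 0.0, 'finger_gap': 0.09173137688045935}
scene [513.4552770398466, 513.4552770398466, 312.8333322270769, 202.31945170759525, array([-0.06877863,  0.        ,  0.        ,  0.        ,  0.        ]), array([ 2.33612616, -0.52397958,  0.19714323]), array([-0.46378832,  0.26779603,  1.28109003])]
top [389.354309792799, 389.354309792799, 316.9645510030286, 199.12179633970138, array([-0.04686552,  0.        ,  0.        ,  0.        ,  0.        ]), array([ 2.19143256, -2.18198421,  0.08189006]), array([0.01151249, 0.51109993, 1.17257233])]
```

View pics/scene0.png

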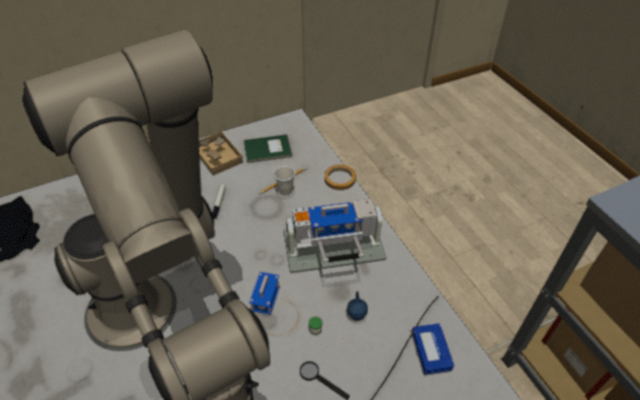

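View pics/top0.png

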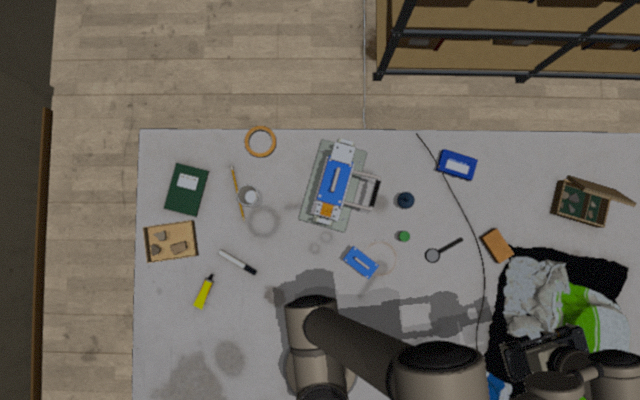

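The scene view shows the mixer at about (335,235) with the orange lock at (302,216). The top view shows the cassette at about (335,185), the lock at (327,211) and the sleeve at (370,190). Next I'll zoom in.

```bash
cat > h.py <<'E'
from cell import *
import cv2,numpy as np
from scipy.spatial.transform import Rotation as R
def ray(c,uv,s=None):
    K=np.array([[c["fx"],0,c["cx"]],[0,c["fy"],c["cy"]],[0,0,1]])
    p=cv2.undistortPoints(np.array([[uv]],float),K,np.array(c["dist_coeffs"]))[0,0]
    d=np.array([*p,1.])
    if "mount" in c:
        T=np.eye(4);T[:3,:3]=R.from_rotvec(s["tcp_rot"]).as_matrix();T[:3,3]=s["position"]
        M=T@np.array(c["mount"]);return M[:3,3],M[:3,:3]@d
    Rm=cv2.Rodrigues(np.array(c["rvec"]))[0]
    return -Rm.T@np.array(c["tvec"]),Rm.T@d
def plane(r,z): return r[0]+r[1]*(z-r[0][2])/r[1][2]
def tri(rs):
    A=0;b=0;Ps=[]
    for o,d in rs:
        d=d/np.linalg.norm(d);P=np.eye(3)-np.outer(d,d);A=A+P;b=b+P@o
    x=np.linalg.solve(A,b)
    return x,max(np.linalg.norm(np.cross(x-o,d/np.linalg.norm(d))) for o,d in rs)
def tool(p,s=None):  # world point -> tool-axis shift
    s=s or sense();return R.from_rotvec(s["tcp_rot"]).inv().apply(np.array(p)-s["position"])
E
python3 - <<'E'
from h import *
a=cv2.imread("pics/top0.png")[125:245,230:430];b=cv2.imread("pics/scene0.png")[180:300,230:430]
cv2.imwrite("pics/crop0.png",cv2.resize(np.hstack([a,b])[:, :],(800,240),interpolation=cv2.INTER_CUBIC) if 0 else cv2.resize(np.vstack([a,b]),(500,600),interpolation=cv2.INTER_CUBIC))
E
```

```text
(no output)
```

View pics/crop0.png

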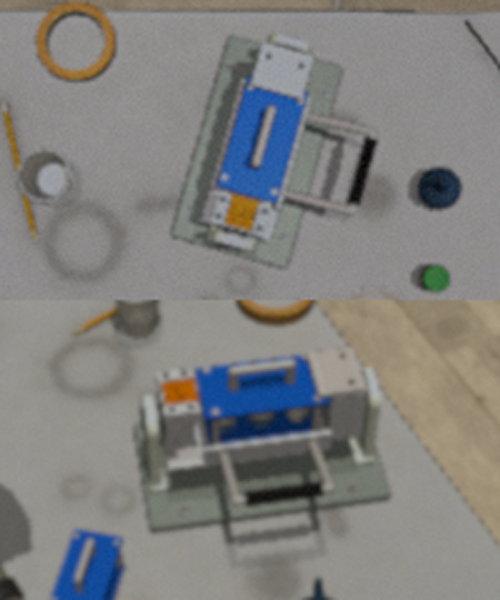

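The crops show clear features, at 2.5x. In the top view: orange (326,210), bail bar (335,179), sleeve (375,193). In the scene view: orange (302,216), bail (335,209), sleeve (344,257). Now I'll triangulate them.

```bash
python3 - <<'E'
from h import *
T=capture("top");S=capture("scene")
def cen(c,f,box):
    x0,y0,x1,y1=box;h=cv2.cvtColor(c["frame"][y0:y1,x0:x1],cv2.COLOR_RGB2HSV).astype(int)
    m=f(h).astype(np.uint8);n,l,st,ce=cv2.connectedComponentsWithStats(m);i=1+np.argmax(st[1:,4])
    return ce[i]+[x0,y0],st[i,4]
org=lambda h:(h[...,0]<20)&(h[...,1]>170)&(h[...,2]>120)
blk=lambda h:(h[...,2]<60)
out={}
for nm,f,bt,bs in(("orange",org,(315,195,345,225),(285,200,325,230)),("sleeve",blk,(365,170,385,215),(322,248,362,266))):
    a,b=cen(T,f,bt),cen(S,f,bs);print(nm,a,b);x,e=tri([ray(T,a[0]),ray(S,b[0])]);print(x,e)
x,e=tri([ray(T,(335.2,179)),ray(S,(334.8,209.5))]);print("bail",x,e)
# base corners at z=.012 from top crop
P=np.array([(230,36),(343,66),(284,268),(172,237)])/2.5+[230,125]
W=np.array([plane(ray(T,p),.012) for p in P]);print(W,W.mean(0))
d=W[0]-W[3]+W[1]-W[2];print("yaw",np.arctan2(d[1],d[0]))
for n,p,z in(("blower",(437,188),.05),("vial",(434,278),.036),("cup",(45,178),.076),("tape",(76,40),.019)):
    print(n,plane(ray(T,np.array(p)/2.5+[230,125]),z))
E
```

```text
orange (array([325.91549296, 209.76056338]), np.int32(71)) (array([301.59302326, 216.15116279]), np.int32(86))
[ 0.47485587 -0.0111854   0.13214321] 0.001363546216767244
sleeve (array([374.34545455, 193.17272727]), np.int32(110)) (array([343.5, 257. ]), np.int32(150))
[ 0.52450539 -0.15065213  0.09763797] 0.0014231115731737928
bail [ 0.55825398 -0.03592169  0.14259057] 0.0004385478279946999
[[ 0.69789982 -0.00119014  0.012     ]
 [ 0.66087167 -0.1417964   0.012     ]
 [ 0.41043196 -0.0681849   0.012     ]
 [ 0.44774465  0.069072    0.012     ]] [ 0.55423703 -0.03552486  0.012     ]
yaw -0.2798623755811651
blower [ 0.50671283 -0.24842888  0.05      ]
vial [ 0.39930621 -0.24684614  0.036     ]
cup [0.51455383 0.21488607 0.076     ]
tape [0.69050626 0.18949717 0.019     ]
```

The manual's scale: shifts go in shares of 0.5 m and turns go in shares of pi rad. Converting my numbers, 0.15 m / 0.5 = 0.3, -0.06 m / 0.5 = -0.12.

Call:
shift_gripper:
  plan:
    - [0.06, -0.046, -0.024, 0, 0, 0, 0.09]
    - [0.12, -0.092, -0.048, 0, 0, 0, 0.09]
    - [0.18, -0.138, -0.072, 0, 0, 0, 0.09]
    - [0.24, -0.184, -0.096, 0, 0, 0, 0.09]
    - [0.3, -0.23, -0.12, 0, 0, 0, 0.09]

```text
t: 0.62
position: [0.2555, -0.3528, 0.2871]
tcp_rot: [-3.112, -0.426, 0.0]
ft_force: [0.7, -0.4, 0.2]
finger_gap: 0.0899
finger_force: 0.0
```

Call:
shift_gripper:
  plan:
    - [0.06, -0.046, 0, 0, 0, 0, 0.09]
    - [0.12, -0.092, 0, 0, 0, 0, 0.09]
    - [0.18, -0.138, 0, 0, 0, 0, 0.09]
    - [0.24, -0.184, 0, 0, 0, 0, 0.09]
    - [0.3, -0.23, 0, 0, 0, 0, 0.09]

```text
t: 1.03
position: [0.3691, -0.2015, 0.2868]
tcp_rot: [3.112, 0.427, 0.0]
ft_force: [0.2, -0.9, 0.4]
finger_gap: 0.0901
finger_force: 0.0
```

Call:
shift_gripper:
  plan:
    - [0.06, -0.046, 0, 0, 0, 0.035, 0.09]
    - [0.12, -0.092, 0, 0, 0, 0.07, 0.09]
    - [0.18, -0.138, 0, 0, 0, 0.105, 0.09]
    - [0.24, -0.184, 0, 0, 0, 0.1401, 0.09]
    - [0.3, -0.23, 0, 0, 0, 0.176, 0.09]

```text
t: 1.45
position: [0.4748, -0.0613, 0.2867]
tcp_rot: [3.116, -0.398, -0.0]
ft_force: [0.1, -0.7, 0.8]
finger_gap: 0.0899
finger_force: 0.0
```

```bash
python3 - <<'E'
from h import *
s=sense();c=capture("wrist");print(c["mount"],c["fx"],s["t"],s["position"],s["tcp_rot"]);cv2.imwrite("pics/w1.png",c["frame"][:,:,::-1])
E
```

```text
[[ 9.22366831e-04 -9.62009280e-01 -2.73015190e-01  7.39184824e-02]
 [ 9.99999329e-01  6.96012143e-04  9.25941414e-04 -3.31442949e-04]
 [-7.00742346e-04 -2.73015861e-01  9.62009277e-01 -1.57245379e-01]
 [ 0.00000000e+00  0.00000000e+00  0.00000000e+00  1.00000000e+00]] 308.4318576358656 1.45 [ 0.47481372 -0.06129712  0.286729  ] [ 3.11599330e+00 -3.98324528e-01 -2.89043905e-05]
```

View pics/w1.png

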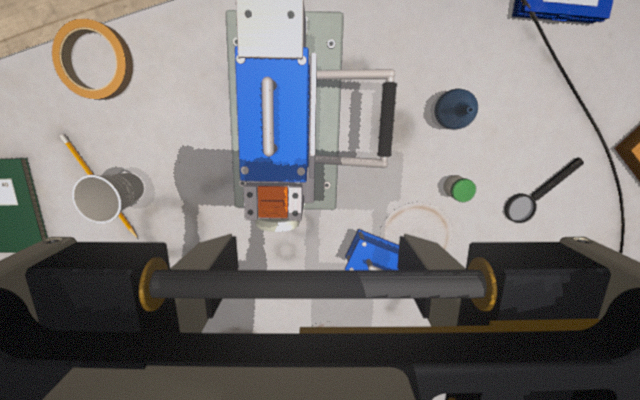

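The wrist view shows the orange lock at about (272,202), the bail bar at x≈268 (rows 78-155), and the sleeve at (387,120). I'll move over behind the ridge, take the second view, and crop both.

To row units: -0.046 m / 0.5 = -0.092, 0.03 m / 0.5 = 0.06.

Call:
shift_gripper:
  plan:
    - [-0.032, -0.046, 0.03, 0, 0, 0, 0.0]
    - [-0.064, -0.092, 0.06, 0, 0, 0, 0]
    - [-0.064, -0.092, 0.06, 0, 0, 0, 0]
    - [-0.064, -0.092, 0.06, 0, 0, 0, 0]

```text
t: 1.83
position: [0.4537, -0.0095, 0.2562]
tcp_rot: [3.118, -0.386, -0.003]
ft_force: [-0.1, -0.1, 0.5]
finger_gap: 0.0677
finger_force: 0.0
```

```bash
python3 - <<'E'
from h import *
s=sense();c=capture("wrist");print(s["t"],s["position"],s["tcp_rot"]);cv2.imwrite("pics/w2.png",c["frame"][:,:,::-1])
np.savez("w2.npz",p=s["position"],r=s["tcp_rot"])
a=cv2.imread("pics/w1.png");b=c["frame"][:,:,::-1]
f=lambda i,x,y:cv2.resize(i[y:y+150,x:x+200],(400,300),interpolation=cv2.INTER_CUBIC)
h=cv2.cvtColor(b,cv2.COLOR_BGR2HSV);m=((h[...,0]<16)&(h[...,1]>170)&(h[...,2]>100)).astype(np.uint8);m[280:]=0
n,l,st,ce=cv2.connectedComponentsWithStats(m);i=1+np.argmax(st[1:,4]);print(st[i],ce[i])
u,v=ce[i].astype(int);x,y=max(u-100,0),max(v-100,0);print("crop2 org",x,y)
A=cv2.resize(a[180:225,235:310],(500,300),interpolation=cv2.INTER_CUBIC)
B=cv2.resize(b[v-30:v+30,u-50:u+50],(500,300),interpolation=cv2.INTER_CUBIC)
print(u-50,v-30);cv2.imwrite("pics/c2.png",np.vstack([A,B]))
E
```

```text
1.8333 [ 0.45373331 -0.0094789   0.25619174] [ 3.11768678e+00 -3.86180751e-01 -2.75857771e-03]
[299 162  33  32 768] [315.18619792 178.14973958]
crop2 org 215 78
265 148
```

View pics/c2.png

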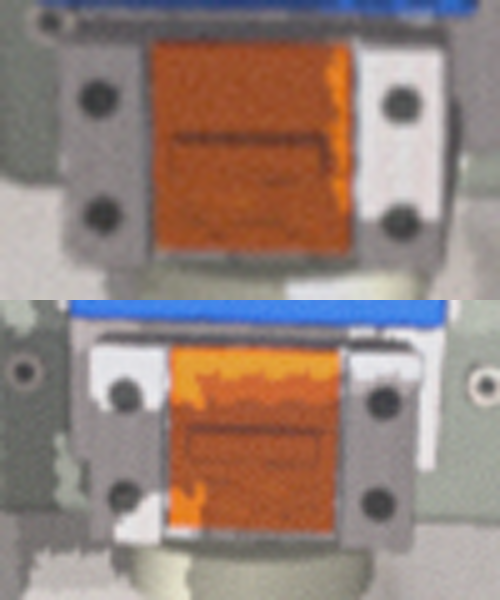

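View pics/w2.png

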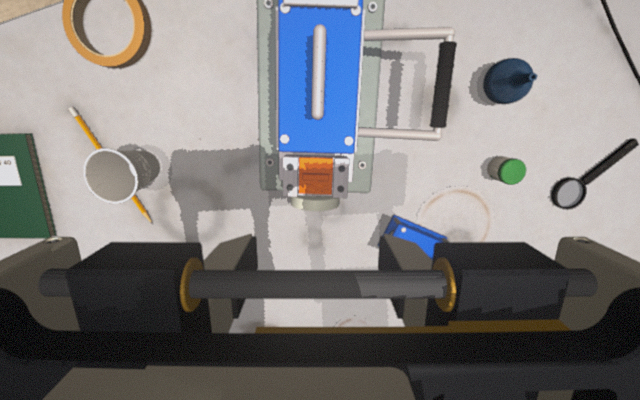

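In the second view, the ridge's top face is centred near (315.8,177.5), the bail at (319,72), and the sleeve at (444,84). Next I'll triangulate across the two wrist views.

```bash
python3 - <<'E'
from h import *
c=capture("wrist");a=cv2.imread("pics/w1.png");b=cv2.imread("pics/w2.png");z=np.load("w2.npz")
s1=dict(position=np.array([0.47481372,-0.06129712,0.286729]),tcp_rot=np.array([3.1159933,-0.398324528,-2.9e-5]));s2=dict(position=z["p"],tcp_rot=z["r"])
def blob(i,box,f):
    x0,y0,x1,y1=box;m=f(cv2.cvtColor(i[y0:y1,x0:x1],cv2.COLOR_BGR2HSV).astype(int)).astype(np.uint8)
    n,l,st,ce=cv2.connectedComponentsWithStats(m);k=1+np.argmax(st[1:,4])
    pts=np.argwhere(l==k)[:,::-1].astype(np.float32);r=cv2.minAreaRect(pts);bp=cv2.boxPoints(r)+[x0,y0];bp=bp[np.argsort(bp[:,1])]
    return np.array(r[0])+[x0,y0],bp[:2].mean(0),bp[2:].mean(0)
gr=lambda h:(h[...,1]<90)&(h[...,2]>60)
bk=lambda h:h[...,2]<55
B=blob(a,(258,70,280,165),gr),blob(b,(306,18,332,126),gr)
S=blob(a,(375,75,400,162),bk),blob(b,(428,36,460,133),bk)
print(B,S)
t=lambda p,q:tri([ray(c,p,s1),ray(c,q,s2)])
print("ridge",t((272,204.4),(315.8,177.6)))
for nm,X in(("bail",B),("sleeve",S)):
    for k in range(3):print(nm,*t(X[0][k],X[1][k]))
    p,q=t(X[0][1],X[1][1])[0],t(X[0][2],X[1][2])[0];print("yaw",np.arctan2(p[1]-q[1],p[0]-q[0]))
c2=sense();print(c2["position"],c2["tcp_rot"],c2["finger_gap"])
E
```

```text
((array([268.68198776, 116.46536636]), array([268.054533  ,  76.93564224]), array([269.30944252, 155.99508667])), (array([318.24265957,  71.49220276]), array([319.68210888,  23.9903717 ]), array([316.80321026, 118.99403381]))) ((array([383.40384674,  97.48077011]), array([384.48077011,  92.09615517]), array([382.32692361, 102.86538506])), (array([442.37999916,  80.84000015]), array([447.92999935,  41.98999929]), array([436.82999849, 119.69000244])))
ridge (array([ 0.47297352, -0.01278134,  0.14195903]), np.float64(0.00014917868741112357))
bail [ 0.55674318 -0.03619638  0.15313303] 0.0005204429614655368
bail [ 0.5892523  -0.04547591  0.15367858] 0.0005409761957610821
bail [ 0.52191658 -0.0261751   0.15188027] 0.00039050781769161354
yaw -0.27915114190703033
sleeve [ 0.53674926 -0.15400608  0.09261687] 0.009552279440061661
sleeve [ 0.55297686 -0.14379797  0.14377746] 0.0024678723977338037
sleeve [ 0.52259929 -0.11821445  0.19636057] 0.023305038398581408
yaw -0.6999393074099926
[ 0.45501403 -0.01096807  0.25723236] [ 3.11680580e+00 -3.89809752e-01  1.80392218e-03] 0.05998476632139016
```

To row units: 0.098 m / 0.5 = 0.196, 0.03 m / 0.5 = 0.06, 0.03 rad / 3.1416 = 0.0095.

Call:
shift_gripper:
  plan:
    - [-0.002, -0.006, 0.06, 0, 0, 0.0095, 0]
    - [-0.002, -0.006, 0.12, 0, 0, 0.0095, 0]
    - [-0.002, -0.006, 0.17, 0, 0, 0.0095, 0]
    - [-0.002, -0.006, 0.196, 0, 0, 0.0095, 0]
    - [-0.002, -0.006, 0.196, 0, 0, 0.0095, 0]

```text
t: 2.35
position: [0.4532, -0.0082, 0.1566]
tcp_rot: [3.111, -0.439, -0.007]
ft_force: [-0.4, -0.8, -0.1]
finger_gap: 0.0264
finger_force: 0.0
```

```bash
python3 - <<'E'
from h import *
s=sense();y=2*np.arctan2(*s["tcp_rot"][[1,0]]);print("yaw",y,"shift",tool([.4552,-.0077,.139]))
E
```

```text
yaw -0.2806757434531572 shift [ 0.00183148 -0.00105785  0.01756134]
```

To row units: 0.017 m / 0.5 = 0.034, 0.008 m / 0.5 = 0.016.

Call:
shift_gripper:
  plan:
    - [0, -0.002, 0.016, 0, 0, 0, 0]
    - [0, -0.002, 0.034, 0, 0, 0, 0]
    - [0, -0.002, 0.034, 0, 0, 0, 0]
    - [0, -0.002, 0.034, 0, 0, 0, 0]
    - [0, -0.002, 0.034, 0, 0, 0, 0]

```text
t: 2.77
position: [0.455, -0.0065, 0.1423]
tcp_rot: [3.111, -0.437, 0.002]
ft_force: [0.9, -0.6, 0.1]
finger_gap: 0.0004
finger_force: 0.0
```

```bash
python3 - <<'E'
from h import *
s=sense();y=2*np.arctan2(*s["tcp_rot"][[1,0]]);print("yaw",y,"shift",tool([.4552,-.0077,.139]),s["ft_force"],s["finger_gap"])
E
```

```text
yaw -0.27909268383043156 shift [0.00053098 0.00108388 0.00332092] [ 0.85157636 -0.61979711  0.05485634] 0.0003534952248759917
```

To row units: 0.008 m / 0.5 = 0.016, 0.006 m / 0.5 = 0.012.

Call:
shift_gripper:
  plan:
    - [0, 0.002, 0.006, 0, 0, 0, 0]
    - [0, 0.002, 0.0066, 0, 0, 0, 0]
    - [0.006, 0.002, 0.0066, 0, 0, 0, 0]
    - [0.012, 0.002, 0.0066, 0, 0, 0, 0]
    - [0.016, 0.002, 0.0066, 0, 0, 0, 0]

```text
t: 3.18
position: [0.4615, -0.0094, 0.1384]
tcp_rot: [-3.111, 0.437, 0.003]
ft_force: [-4.1, 1.1, 3.7]
finger_gap: 0.0003
finger_force: 2.0
```

Call:
shift_gripper:
  plan:
    - [0.004, 0, 0, 0, 0, 0, 0]
    - [0.008, 0, 0, 0, 0, 0, 0]
    - [0.012, 0, 0, 0, 0, 0, 0]
    - [0.016, 0, 0, 0, 0, 0, 0]
    - [0.018, 0, 0, 0, 0, 0, 0]

```text
t: 3.6
position: [0.4714, -0.0122, 0.1385]
tcp_rot: [3.111, -0.437, 0.002]
ft_force: [-0.0, 0.1, 0.6]
finger_gap: 0.0003
finger_force: 0.0
```

To row units: 0.005 m / 0.5 = 0.01, 0.004 m / 0.5 = 0.008.

Call:
shift_gripper:
  plan:
    - [0.004, 0, 0, 0, 0, 0, 0]
    - [0.006, 0, 0, 0, 0, 0, 0]
    - [0.008, 0, 0, 0, 0, 0, 0]
    - [0.01, 0, 0, 0, 0, 0, 0]
    - [0.01, 0, 0, 0, 0, 0, 0]

```text
t: 4.02
position: [0.4734, -0.0128, 0.1382]
tcp_rot: [-3.111, 0.437, 0.008]
ft_force: [-7.3, 1.8, 5.8]
finger_gap: 0.0008
finger_force: 4.1
```

```bash
python3 - <<'E'
from h import *
s=sense();print(s["ft_force"],s["position"])
E
```

```text
[-7.25597924  1.82848352  5.78902822] [ 0.47341051 -0.01284114  0.13821701]
```

To row units: -0.07 m / 0.5 = -0.14, -0.05 m / 0.5 = -0.1.

Call:
shift_gripper:
  plan:
    - [-0.012, 0, 0, 0, 0, 0, 0]
    - [-0.016, 0, -0.04, 0, 0, 0, 0]
    - [-0.016, 0, -0.1, 0, 0, 0, 0.02]
    - [0.02, 0, -0.14, 0, 0, 0, 0.05]
    - [0.02, 0, -0.14, 0, 0, 0, 0.05]

```text
t: 4.43
position: [0.4895, -0.0172, 0.2129]
tcp_rot: [3.11, -0.437, 0.018]
ft_force: [0.8, 0.1, 1.2]
finger_gap: 0.0157
finger_force: 0.0
```

```bash
python3 - <<'E'
from h import *
s=sense();c=capture("wrist");b=c["frame"][:,:,::-1].copy();print(s["position"],s["tcp_rot"],tool([.5567,-.0362,.137]))
h=cv2.cvtColor(b,cv2.COLOR_BGR2HSV);m=((h[...,0]<16)&(h[...,1]>170)&(h[...,2]>100)).astype(np.uint8);m[250:]=0
n,l,st,ce=cv2.connectedComponentsWithStats(m);i=1+np.argmax(st[1:,4]);print(st[i],ce[i])
cv2.imwrite("pics/w3.png",b)
E
```

```text
[ 0.4894555  -0.01723003  0.21289387] [ 3.11011436 -0.43710537  0.01790142] [ 0.07160467 -0.00035768  0.07395666]
[ 299  195   38   41 1376] [316.45421512 214.19040698]
```

View pics/w3.png

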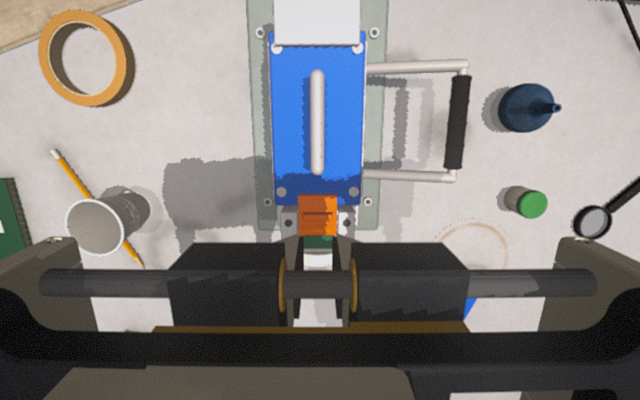

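The orange tongue (316,205) now covers the edge of the blue top plate, so the lock is home. The bail is at (317,120) and the sleeve at (457,121). Next I'll move over the bail.

To row units: 0.07 m / 0.5 = 0.14, 0.06 m / 0.5 = 0.12.

Call:
shift_gripper:
  plan:
    - [0.06, 0, 0, 0, 0, 0, 0.05]
    - [0.12, 0, 0, 0, 0, 0, 0.05]
    - [0.14, 0, 0, 0, 0, 0, 0.05]
    - [0.14, 0, 0, 0, 0, 0, 0.05]
    - [0.14, 0, 0, 0, 0, 0, 0.05]

```text
t: 4.9
position: [0.5514, -0.0353, 0.2068]
tcp_rot: [-3.111, 0.437, 0.005]
ft_force: [0.8, 0.5, 0.3]
finger_gap: 0.0491
finger_force: 0.0
```

```bash
python3 - <<'E'
from h import *
s=sense();print(s["position"],s["tcp_rot"],s["finger_gap"],tool([.5567,-.0362,.1375]))
E
```

```text
[ 0.55136564 -0.03526237  0.20683187] [-3.1108678   0.43727238  0.00468922] 0.04913352723689939 [ 0.00559243 -0.0005885   0.06931538]
```

To row units: 0.067 m / 0.5 = 0.134, 0.06 m / 0.5 = 0.12.

Call:
shift_gripper:
  plan:
    - [0.008, 0, 0.04, 0, 0, 0, 0.05]
    - [0.008, 0, 0.09, 0, 0, 0, 0.05]
    - [0.008, 0, 0.12, 0, 0, 0, 0.05]
    - [0.008, 0, 0.134, 0, 0, 0, 0.05]
    - [0.008, 0, 0.134, 0, 0, 0, 0.05]

```text
t: 5.32
position: [0.5542, -0.0359, 0.1397]
tcp_rot: [-3.111, 0.437, 0.007]
ft_force: [0.3, -0.4, 0.3]
finger_gap: 0.0498
finger_force: 0.0
```

Call:
shift_gripper:
  plan:
    - [0, 0, 0, 0, 0, 0, 0.04]
    - [0, 0, 0, 0, 0, 0, 0.02]
    - [0, 0, 0, 0, 0, 0, 0.0]
    - [0, 0, 0, 0, 0, 0, 0]
    - [0, 0, 0, 0, 0, 0, 0]

```text
t: 5.73
position: [0.5565, -0.0366, 0.1421]
tcp_rot: [3.111, -0.437, 0.002]
ft_force: [0.1, 0.3, 0.9]
finger_gap: 0.0213
finger_force: 0.0
```

To row units: 0.004 m / 0.5 = 0.008.

Call:
shift_gripper:
  plan:
    - [0, 0, 0.008, 0, 0, 0, 0.02]
    - [0, 0, 0.008, 0, 0, 0, 0.02]
    - [0, 0, 0.008, 0, 0, 0, 0]
    - [0, 0, 0.008, 0, 0, 0, 0]
    - [0, 0, 0.008, 0, 0, 0, 0]

```text
t: 6.15
position: [0.5562, -0.0364, 0.1374]
tcp_rot: [-3.111, 0.437, 0.0]
ft_force: [0.5, 1.2, -1.7]
finger_gap: 0.0088
finger_force: 30.0
```

Call:
shift_gripper:
  plan:
    - [0, 0, 0, 0, 0, 0, 0]
    - [0, 0, 0, 0, 0, 0, 0]
    - [0, 0, 0, 0, 0, 0, 0]

```text
t: 6.4
position: [0.5562, -0.0364, 0.1373]
tcp_rot: [-3.111, 0.437, 0.0]
ft_force: [0.4, 0.6, -0.9]
finger_gap: 0.0088
finger_force: 30.0
```

To row units: -0.003 m / 0.5 = -0.006, -0.002 m / 0.5 = -0.004.

Call:
shift_gripper:
  plan:
    - [0, 0, -0.002, 0, 0, 0, 0]
    - [0, 0, -0.004, 0, 0, 0, 0]
    - [0, 0, -0.006, 0, 0, 0, 0]
    - [0, 0, -0.006, 0, 0, 0, 0]

```text
t: 6.73
position: [0.5557, -0.0364, 0.1388]
tcp_rot: [-3.111, 0.437, 0.004]
ft_force: [3.5, -0.2, -17.5]
finger_gap: 0.0087
finger_force: 30.0
```

To row units: 0.0005 m / 0.5 = 0.001.

Call:
shift_gripper:
  plan:
    - [0, 0, 0.001, 0, 0, 0, 0]

```text
t: 6.82
position: [0.5557, -0.0364, 0.1388]
tcp_rot: [-3.111, 0.437, 0.003]
ft_force: [1.9, 0.1, -12.2]
finger_gap: 0.0089
finger_force: 30.0
```

Call:
shift_gripper:
  plan:
    - [0, 0, 0, 0, 0, 0, 0]
    - [0, 0, 0, 0, 0, 0, 0]

```text
t: 6.98
position: [0.5557, -0.0365, 0.1389]
tcp_rot: [-3.111, 0.437, 0.003]
ft_force: [4.4, -0.6, -19.6]
finger_gap: 0.0088
finger_force: 30.0
```

To row units: 0.0007 m / 0.5 = 0.0014.

Call:
shift_gripper:
  plan:
    - [0, 0, 0.0014, 0, 0, 0, 0]
    - [0, 0, 0.0014, 0, 0, 0, 0]

```text
t: 7.15
position: [0.5557, -0.0364, 0.1389]
tcp_rot: [3.111, -0.437, -0.002]
ft_force: [2.1, 0.5, -17.4]
finger_gap: 0.0092
finger_force: 30.0
```

Call:
shift_gripper:
  plan:
    - [0, 0, 0, 0, 0, 0, 0]
    - [0, 0, 0, 0, 0, 0, 0]

```text
t: 7.32
position: [0.5557, -0.0364, 0.1389]
tcp_rot: [3.111, -0.437, -0.002]
ft_force: [0.8, -0.7, -18.2]
finger_gap: 0.0088
finger_force: 30.0
```

Call:
shift_gripper:
  plan:
    - [0, 0, 0, 0, 0, 0, 0]
    - [0, 0, 0, 0, 0, 0, 0]

```text
t: 7.48
position: [0.5557, -0.0364, 0.1389]
tcp_rot: [3.111, -0.437, -0.002]
ft_force: [1.8, 0.8, -20.0]
finger_gap: 0.0092
finger_force: 30.0
```

Call:
shift_gripper:
  plan:
    - [0, 0, 0, 0, 0, 0, 0]
    - [0, 0, 0, 0, 0, 0, 0]

```text
t: 7.65
position: [0.5557, -0.0364, 0.1389]
tcp_rot: [3.111, -0.437, -0.002]
ft_force: [1.0, -0.1, -19.2]
finger_gap: 0.0092
finger_force: 30.0
```

The pull is firmer than a kilogram and the lock holds. I'll ease it to about 12 N and hold again, so the tug matches what was asked.

To row units: 0.0006 m / 0.5 = 0.0012.

Call:
shift_gripper:
  plan:
    - [0, 0, 0.0012, 0, 0, 0, 0]
    - [0, 0, 0.0012, 0, 0, 0, 0]

```text
t: 7.82
position: [0.5557, -0.0364, 0.1388]
tcp_rot: [3.111, -0.437, -0.001]
ft_force: [-1.5, 0.4, -15.1]
finger_gap: 0.0088
finger_force: 30.0
```

Call:
shift_gripper:
  plan:
    - [0, 0, 0, 0, 0, 0, 0]
    - [0, 0, 0, 0, 0, 0, 0]

```text
t: 7.98
position: [0.5558, -0.0365, 0.1388]
tcp_rot: [3.111, -0.437, -0.001]
ft_force: [-3.9, 0.5, -15.1]
finger_gap: 0.0091
finger_force: 30.0
```

To row units: 0.0005 m / 0.5 = 0.001.

Call:
shift_gripper:
  plan:
    - [0, 0, 0.001, 0, 0, 0, 0]
    - [0, 0, 0.001, 0, 0, 0, 0]

```text
t: 8.15
position: [0.5562, -0.0366, 0.1388]
tcp_rot: [3.111, -0.437, 0.001]
ft_force: [-3.7, 0.2, -9.1]
finger_gap: 0.009
finger_force: 30.0
```

Call:
shift_gripper:
  plan:
    - [0, 0, 0, 0, 0, 0, 0]
    - [0, 0, 0, 0, 0, 0, 0]
    - [0, 0, 0, 0, 0, 0, 0]

```text
t: 8.4
position: [0.5567, -0.0366, 0.1388]
tcp_rot: [3.111, -0.437, 0.002]
ft_force: [-3.1, -0.1, -7.0]
finger_gap: 0.0092
finger_force: 30.0
```

Call:
shift_gripper:
  plan:
    - [0, 0, 0, 0, 0, 0, 0]
    - [0, 0, 0, 0, 0, 0, 0]
    - [0, 0, 0, 0, 0, 0, 0]
    - [0, 0, 0, 0, 0, 0, 0]

```text
t: 8.73
position: [0.5569, -0.0367, 0.1387]
tcp_rot: [3.111, -0.437, 0.003]
ft_force: [-0.4, 0.5, -4.8]
finger_gap: 0.0088
finger_force: 30.0
```

To row units: 0.0014 m / 0.5 = 0.0028, 0.001 m / 0.5 = 0.002.

Call:
shift_gripper:
  plan:
    - [0, 0, 0.002, 0, 0, 0, 0]
    - [0, 0, 0.0028, 0, 0, 0, 0]
    - [0, 0, 0.0028, 0, 0, 0, 0.05]
    - [0, 0, 0.0028, 0, 0, 0, 0.05]
    - [0, 0, 0.0028, 0, 0, 0, 0.05]

```text
t: 9.15
position: [0.5568, -0.0366, 0.1374]
tcp_rot: [3.111, -0.437, 0.003]
ft_force: [0.2, -0.0, 0.5]
finger_gap: 0.0244
finger_force: 0.0
```

Call:
shift_gripper:
  plan:
    - [0, 0, 0, 0, 0, 0, 0.05]
    - [0, 0, -0.04, 0, 0, 0, 0.05]
    - [0, 0, -0.1, 0, 0, 0, 0.05]
    - [0, 0, -0.16, 0, 0, 0, 0.05]
    - [0, 0, -0.18, 0, 0, 0, 0.05]

```text
t: 9.57
position: [0.558, -0.0368, 0.2314]
tcp_rot: [3.111, -0.437, 0.012]
ft_force: [0.1, -0.1, 0.4]
finger_gap: 0.0498
finger_force: 0.0
```

```bash
python3 - <<'E'
from h import *
s=sense();c=capture("wrist");b=c["frame"][:,:,::-1].copy();print(s["position"],s["tcp_rot"],s["finger_gap"])
cv2.imwrite("pics/w4.png",b);np.savez("w4.npz",p=s["position"],r=s["tcp_rot"])
h=cv2.cvtColor(b,cv2.COLOR_BGR2HSV);m=(h[...,2]<55).astype(np.uint8);m[232:]=0;m[:,:380]=0
n,l,st,ce=cv2.connectedComponentsWithStats(m)
for i in range(1,n):
    if st[i,4]>150:print(st[i],ce[i])
E
```

```text
[ 0.55801313 -0.03684563  0.23144789] [ 3.11051349 -0.4367768   0.01174578] 0.049750166876001804
[534   0  49  67 509] [568.00785855  32.38899804]
[581   2  11  48 152] [585.84210526  24.13157895]
[586  66  54  96 261] [612.14942529 111.73563218]
[606 213  31  19 188] [621.66489362 222.74468085]
```

View pics/w4.png

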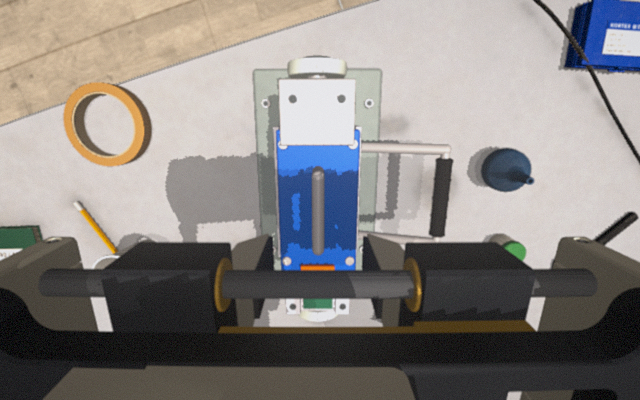

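The bail is free and the cassette is seated. The sleeve spans (444,160) to (440,237), with its centre near (442,198). I'll triangulate that with the second wrist view.

```bash
python3 - <<'E'
from h import *
c=capture("wrist");S=[]
P=[]
for f,box in(("w2",(425,30,465,140)),("w4",(425,148,460,240))):
    z=np.load(f+".npz");S.append(dict(position=z["p"],tcp_rot=z["r"]))
    x0,y0,x1,y1=box;g=cv2.cvtColor(cv2.imread(f"pics/{f}.png"),cv2.COLOR_BGR2GRAY)[y0:y1,x0:x1]
    n,l,st,ce=cv2.connectedComponentsWithStats((g<70).astype(np.uint8));k=1+np.argmax(st[1:,4]);print(st[k],ce[k]+[x0,y0]);P.append(ce[k]+[x0,y0])
print(tri([ray(c,P[0],S[0]),ray(c,P[1],S[1])]))
s=sense();print(s["position"],tool([.5237,-.151,.081],s))
E
```

```text
[   6   12   25   85 1224] [442.64133987  83.70588235]
[   5   10   22   78 1084] [440.20387454 196.61439114]
(array([ 0.52452086, -0.150631  ,  0.10151069]), np.float64(1.9888028886643447e-05))
[ 0.55736083 -0.03674176  0.22911949] [-0.00169035  0.11915599  0.14807556]
```

To row units: 0.119 m / 0.5 = 0.238, 0.105 m / 0.5 = 0.21.

Call:
shift_gripper:
  plan:
    - [0, 0.07, 0, 0, 0, 0, 0.045]
    - [0, 0.14, 0, 0, 0, 0, 0.045]
    - [0, 0.21, 0, 0, 0, 0, 0.045]
    - [0, 0.238, 0.02, 0, 0, 0, 0.045]
    - [0, 0.238, 0.06, 0, 0, 0, 0.045]

```text
t: 10.08
position: [0.523, -0.1544, 0.1966]
tcp_rot: [3.109, -0.442, 0.003]
ft_force: [1.0, 1.0, 0.6]
finger_gap: 0.045
finger_force: 0.0
```

Call:
shift_gripper:
  plan:
    - [0, 0, 0.06, 0, 0, 0, 0.045]
    - [0, 0, 0.1, 0, 0, 0, 0.045]
    - [0, 0, 0.1, 0, 0, 0, 0.045]
    - [0, 0, 0.1, 0, 0, 0, 0.045]

```text
t: 10.42
position: [0.5222, -0.1505, 0.1449]
tcp_rot: [-3.11, 0.437, 0.007]
ft_force: [0.4, 0.2, 0.5]
finger_gap: 0.045
finger_force: 0.0
```

```bash
python3 - <<'E'
from h import *
s=sense();print(s["position"],s["tcp_rot"],tool([.524,-.1508,.083],s))
E
```

```text
[ 0.52219556 -0.1504552   0.14494539] [-3.10985756  0.43696615  0.00686153] [ 0.00210778 -0.00013119  0.06193663]
```

To row units: 0.06 m / 0.5 = 0.12, 0.05 m / 0.5 = 0.1.

Call:
shift_gripper:
  plan:
    - [0.002, 0, 0.05, 0, 0, 0, 0.045]
    - [0.002, 0, 0.1, 0, 0, 0, 0.045]
    - [0.002, 0, 0.12, 0, 0, 0, 0.045]
    - [0.002, 0, 0.12, 0, 0, 0, 0.045]
    - [0.002, 0, 0.12, 0, 0, 0, 0.03]

```text
t: 10.83
position: [0.5249, -0.1513, 0.0876]
tcp_rot: [3.111, -0.437, 0.001]
ft_force: [0.5, -0.6, 0.8]
finger_gap: 0.0416
finger_force: 0.0
```

Call:
shift_gripper:
  plan:
    - [0, 0, 0, 0, 0, 0, 0]
    - [0, 0, 0, 0, 0, 0, 0]
    - [0, 0, 0, 0, 0, 0, 0]
    - [0, 0, 0, 0, 0, 0, 0]
    - [0, 0, 0, 0, 0, 0, 0]

```text
t: 11.25
position: [0.5247, -0.1516, 0.0875]
tcp_rot: [3.11, -0.437, 0.002]
ft_force: [-0.8, -1.4, 4.2]
finger_gap: 0.014
finger_force: 30.0
```

To row units: 0.005 m / 0.5 = 0.01.

Call:
shift_gripper:
  plan:
    - [0, 0, 0, 0, 0, 0, 0.03]
    - [0, 0, 0, 0, 0, 0, 0.03]
    - [0, 0, 0.01, 0, 0, 0, 0.03]
    - [0, 0, 0.01, 0, 0, 0, 0.03]
    - [0, 0, 0.01, 0, 0, 0, 0.03]

```text
t: 11.67
position: [0.524, -0.151, 0.0811]
tcp_rot: [-3.111, 0.437, 0.002]
ft_force: [0.2, -0.5, 0.3]
finger_gap: 0.0298
finger_force: 0.0
```

Call:
shift_gripper:
  plan:
    - [0, 0, 0, 0, 0, 0, 0]
    - [0, 0, 0, 0, 0, 0, 0]
    - [0, 0, 0, 0, 0, 0, 0]
    - [0, 0, 0, 0, 0, 0, 0]
    - [0, 0, 0, 0, 0, 0, 0]

```text
t: 12.08
position: [0.5243, -0.1515, 0.0818]
tcp_rot: [3.111, -0.437, -0.0]
ft_force: [-0.2, -2.1, -0.3]
finger_gap: 0.014
finger_force: 30.0
```

```bash
python3 - <<'E'
import numpy as np
for i in range(0,26):
    a=np.pi*i/25;print(i,np.round([.12*(1-np.cos(a)),.12*np.sin(a)],4))
E
```

```text
0 [0. 0.]
1 [0.0009 0.015 ]
2 [0.0038 0.0298]
3 [0.0084 0.0442]
4 [0.0148 0.0578]
5 [0.0229 0.0705]
6 [0.0325 0.0821]
7 [0.0435 0.0925]
8 [0.0557 0.1013]
9 [0.0689 0.1086]
10 [0.0829 0.1141]
11 [0.0975 0.1179]
12 [0.1125 0.1198]
13 [0.1275 0.1198]
14 [0.1425 0.1179]
15 [0.1571 0.1141]
16 [0.1711 0.1086]
17 [0.1843 0.1013]
18 [0.1965 0.0925]
19 [0.2075 0.0821]
20 [0.2171 0.0705]
21 [0.2252 0.0578]
22 [0.2316 0.0442]
23 [0.2362 0.0298]
24 [0.2391 0.015 ]
25 [0.24 0.  ]
```

To row units: -0.0705 m / 0.5 = -0.141, -0.001 m / 0.5 = -0.002.

Call:
shift_gripper:
  plan:
    - [0, -0.002, -0.03, 0, 0, 0, 0]
    - [0, -0.008, -0.06, 0, 0, 0, 0]
    - [0, -0.016, -0.088, 0, 0, 0, 0]
    - [0, -0.03, -0.116, 0, 0, 0, 0]
    - [0, -0.046, -0.141, 0, 0, 0, 0]

```text
t: 12.5
position: [0.5306, -0.1291, 0.1529]
tcp_rot: [3.111, -0.438, -0.0]
ft_force: [2.3, 0.5, -3.9]
finger_gap: 0.0139
finger_force: 30.0
```

```bash
python3 - <<'E'
from h import *
s=sense();d=s["position"]-[.5243,-.1515,.0818];print(d[0]*.2755+d[1]*.961,d[0]*.961-d[1]*.2755,d[2],s["wrist_torque"])
E
```

```text
0.023221587451180456 -9.138592379945819e-05 0.07107828370874762 [ 0.14307531 -0.33758437  0.06505446]
```

Tracking is right on the arc, so I'll continue.

To row units: -0.06 m / 0.5 = -0.12, -0.046 m / 0.5 = -0.092.

Call:
shift_gripper:
  plan:
    - [0, -0.019, -0.023, 0, 0, 0, 0]
    - [0, -0.041, -0.044, 0, 0, 0, 0]
    - [0, -0.066, -0.062, 0, 0, 0, 0]
    - [0, -0.092, -0.076, 0, 0, 0, 0]
    - [0, -0.12, -0.087, 0, 0, 0, 0]

```text
t: 12.92
position: [0.5472, -0.0707, 0.1963]
tcp_rot: [3.111, -0.437, -0.001]
ft_force: [1.4, -1.2, -6.8]
finger_gap: 0.0138
finger_force: 30.0
```

Call:
shift_gripper:
  plan:
    - [0, -0.029, -0.008, 0, 0, 0, 0]
    - [0, -0.059, -0.0114, 0, 0, 0, 0]
    - [0, -0.089, -0.0114, 0, 0, 0, 0]
    - [0, -0.119, -0.008, 0, 0, 0, 0]
    - [0, -0.148, 0, 0, 0, 0, 0]

```text
t: 13.33
position: [0.5675, 0.0009, 0.1955]
tcp_rot: [3.11, -0.436, -0.001]
ft_force: [0.2, -3.5, -6.1]
finger_gap: 0.0143
finger_force: 30.0
```

```bash
python3 - <<'E'
from h import *
s=sense();d=s["position"]-[.5243,-.1515,.0818];print(d[0]*.2755+d[1]*.961,d[0]*.961-d[1]*.2755,d[2],s["wrist_torque"])
E
```

```text
0.15831397483519907 -0.0004465476208819763 0.11373947289691681 [-0.58527448  0.01654337  0.00898572]
```

To row units: -0.06 m / 0.5 = -0.12, -0.0505 m / 0.5 = -0.101.

Call:
shift_gripper:
  plan:
    - [0, -0.028, 0.011, 0, 0, 0, 0]
    - [0, -0.054, 0.026, 0, 0, 0, 0]
    - [0, -0.079, 0.043, 0, 0, 0, 0]
    - [0, -0.101, 0.064, 0, 0, 0, 0]
    - [0, -0.12, 0.087, 0, 0, 0, 0]

```text
t: 13.75
position: [0.5839, 0.0584, 0.1509]
tcp_rot: [3.111, -0.436, -0.002]
ft_force: [-2.7, -5.2, -4.3]
finger_gap: 0.0141
finger_force: 30.0
```

Call:
shift_gripper:
  plan:
    - [0, -0.016, 0.0254, 0, 0, 0, 0]
    - [0, -0.029, 0.0526, 0, 0, 0, 0]
    - [0, -0.038, 0.0814, 0, 0, 0, 0]
    - [0, -0.044, 0.111, 0, 0, 0, 0]
    - [0, -0.046, 0.141, 0, 0, 0, 0]

```text
t: 14.17
position: [0.5899, 0.0795, 0.0802]
tcp_rot: [3.11, -0.436, -0.002]
ft_force: [-10.4, -9.0, 41.7]
finger_gap: 0.014
finger_force: 30.0
```

Call:
shift_gripper:
  plan:
    - [0, 0, 0, 0, 0, 0, 0]
    - [0, 0, 0, 0, 0, 0, 0]

```text
t: 14.33
position: [0.5898, 0.0794, 0.0802]
tcp_rot: [3.11, -0.437, -0.003]
ft_force: [-2.9, -3.7, -1.6]
finger_gap: 0.014
finger_force: 30.0
```

```bash
python3 - <<'E'
from h import *
s=sense();d=s["position"]-[.5243,-.1515,.0818];print(d[0]*.2755+d[1]*.961,d[0]*.961-d[1]*.2755,d[2],s["wrist_torque"])
E
```

```text
0.23997193602015493 -0.0006581464222434052 -0.0015894493413169952 [-0.64038815  0.52624563  0.01669143]
```

The cradle is on the far stop. Now I'll release and rise.

Call:
shift_gripper:
  plan:
    - [0, 0, 0, 0, 0, 0, 0.045]
    - [0, 0, 0, 0, 0, 0, 0.045]
    - [0, 0, 0, 0, 0, 0, 0.045]
    - [0, 0, 0, 0, 0, 0, 0.045]

```text
t: 14.67
position: [0.591, 0.08, 0.0819]
tcp_rot: [-3.11, 0.437, -0.002]
ft_force: [-0.3, 1.0, -0.5]
finger_gap: 0.0361
finger_force: 0.0
```

Call:
shift_gripper:
  plan:
    - [0, 0, -0.04, 0, 0, 0, 0.045]
    - [0, 0, -0.1, 0, 0, 0, 0.045]
    - [0, 0, -0.17, 0, 0, 0, 0.045]
    - [0, 0, -0.24, 0, 0, 0, 0.045]
    - [0, 0, -0.3, 0, 0, 0, 0.045]

```text
t: 15.08
position: [0.5909, 0.0799, 0.2345]
tcp_rot: [-3.11, 0.437, -0.004]
ft_force: [1.3, 0.1, 0.3]
finger_gap: 0.0447
finger_force: 0.0
```

Call:
shift_gripper:
  plan:
    - [-0.07, 0, -0.04, 0, 0, 0, 0.045]
    - [-0.14, 0, -0.06, 0, 0, 0, 0.045]
    - [-0.21, 0, -0.06, 0, 0, 0, 0.045]
    - [-0.28, 0, -0.06, 0, 0, 0, 0.045]
    - [-0.28, 0, -0.06, 0, 0, 0, 0.045]

```text
t: 15.5
position: [0.4505, 0.1198, 0.2622]
tcp_rot: [-3.111, 0.434, 0.004]
ft_force: [-0.2, 0.9, -0.2]
finger_gap: 0.0454
finger_force: 0.0
```

```bash
python3 - <<'E'
from h import *
a=capture("top")["frame"][:,:,::-1][120:250,230:430];b=capture("scene")["frame"][:,:,::-1][170:300,230:430]
cv2.imwrite("pics/end.png",cv2.resize(np.vstack([a,b]),(460,598),interpolation=cv2.INTER_CUBIC));cv2.imwrite("pics/endw.png",capture("wrist")["frame"][:,:,::-1])
E
```

```text
(no output)
```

View pics/end.png

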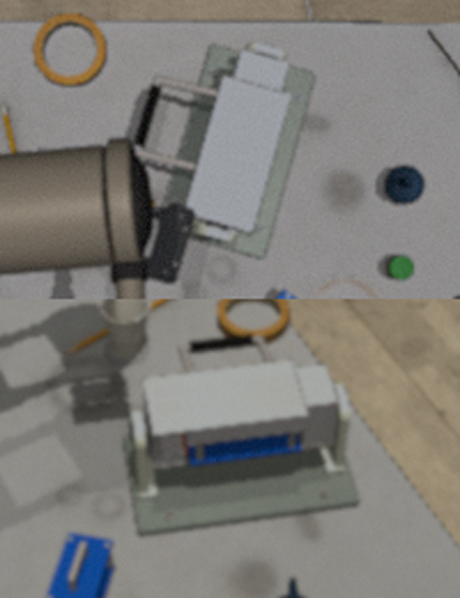

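View pics/endw.png

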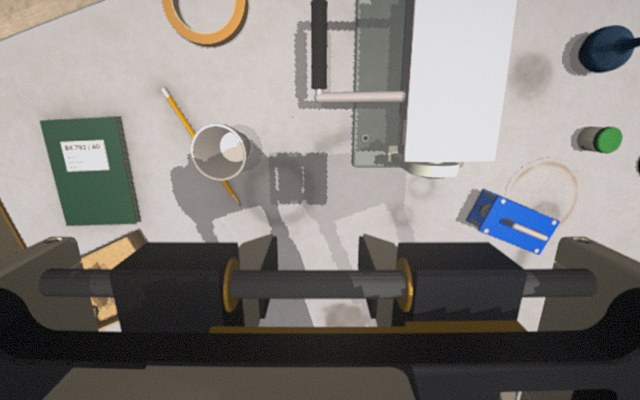

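The cradle is upside down with the sleeve on the far side (wrist view 319,45). The blue cassette is held inside. The cup, tape, blower and vial look undisturbed, and nothing is touching the robot.

```bash
python3 -c "from cell import *;print(hand_in())"
```

```text
the job is handed in; nothing more can be done
None
```

The job is handed in at about 16 s: the lock snapped home, it held a 15–20 N tug (firmer than the kilogram asked) for about a second, and the cassette now hangs locked upside down with the loose items looking undisturbed.

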